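Close and clamp a frame corner sample

TASK

A moulding corner sample for the framing display is being set up in the corner jig. Without picking anything up, push the two loose legs of moulding along the board until each lies flat along its own fence with its pointed tip right in the corner, so that the two mitres meet. Then push the sliding jaw forward until it bears on both legs and traps them against the fences; leave the glue stick, clip box and eraser beside the jig where they are.

Things in the scene. Friction and masses are not known exactly. Their poses are not given: they have to be found in the camera images.
- jig: framing jig fixed on the counter: plywood board 12 mm thick (top 12 mm above the origin), two aluminium fences 12 mm wide, 16 mm high above the board, at right angles; their V opens towards the robot. Origin: on the counter, below the inner corner of the fences. x runs along the left fence's inner face away from the corner, y along the right fence's. The fences end 102 mm (left) and 124 mm (right) from the corner
- left_rail: left leg of the sample: frame moulding, dark wood with a gilt inner lip, 118 mm on its outer edge, 98 on its inner, 20 wide; one end mitred at 45 degrees (towards the corner), the other square. 20 mm high outside, 13 inside, about 90 g. Origin: mid-length of the outer edge, mid-width, underside. x runs along it to its square end, outer edge at -y. Starts loose, short of the corner and off its fence; home, x is parallel to the jig's x
- right_rail: right leg of the sample: frame moulding, dark wood with a gilt inner lip, 140 mm on its outer edge, 120 on its inner, 20 wide; one end mitred at 45 degrees (towards the corner), the other square. 20 mm high outside, 13 inside, about 90 g. Origin: mid-length of the outer edge, mid-width, underside. x runs along it to its square end, outer edge at +y. Starts loose, short of the corner and off its fence; home, x is parallel to the jig's y
- left_rail_toe (a point): the sharp tip of the left leg's mitred end, on its outer edge, at its underside: to be brought into the corner (over the jig's origin)
- right_rail_toe (a point): the same tip of the right leg, to be brought into the corner too
- left_rail_end (a point): middle of the left leg's square end face, 20 mm wide, 10 mm above its underside; the face looks along the leg's +x. Pushed here with the flat of a finger the leg follows straight. The leg overhangs the end of its fence by 16 mm when home, so a finger stays clear of the fence
- right_rail_end (a point): the same point of the right leg, in every way like the left one
- jaw_slide (a joint): travel (m) of the sliding jaw, a black block with a square nose 22 mm high, on a slot along the middle line of the V: 0 drawn back, growing towards the corner (direction (-1, -1, 0) in the jig's frame) to 0.056 at most. Slides stiffly (about 6 N) and stays where it is left. The nose meets both legs, when home, at about 0.0497
- jaw_back (a point): middle of the upright back face of the jaw's ribbed thumb plate, 34 mm wide, rising 40 mm above the board; this point is 20 mm above the board. Push it here towards the corner. The jaw's nose lies 53 mm ahead of it
- jaw: the sliding jaw: square nose 42 mm wide, 22 mm high, its two faces parallel to the fences. Origin: where these faces would meet (the tip itself is cut back 2.5 mm), at board level; x points to the corner
- glue_stick: bystander: glue stick standing on the counter outside the left fence, 26 mm across, 92 mm tall; origin at its foot
- clip_box: bystander: small card box of clips outside the right fence, 68 x 48 x 26 mm; origin at its underside
- eraser: bystander: sleeved eraser to the right of the jig, 58 x 24 x 14 mm; origin at its underside

How it is judged (in metres and radians):
On the way, in this order (a step that is already met when the one before it is completed fails the run):
1. both legs are pushed in along their fences, tips in the corner within 8 mm, before the jaw squares them up (horizontal distance between each of left_rail_toe, right_rail_toe and jig below 0.008 m and angle between the x axis of left_rail and the x axis of jig, either way round below 0.15 rad and angle between the x axis of right_rail and the y axis of jig, either way round below 0.15 rad), for 0.2 s.
2. the jaw is pushed up against both legs (horizontal distance between each of left_rail_toe, right_rail_toe and jig below 0.003 m and angle between the x axis of left_rail and the x axis of jig, either way round below 0.025 rad and angle between the x axis of right_rail and the y axis of jig, either way round below 0.025 rad and value of joint jaw_slide above 0.047 m), for 0.2 s.
At the end, for the whole second after the job is handed in: Each leg's tip is within 3 mm of the corner and each lies along its fence within 0.025 rad, at rest; the jaw is pushed up to both (travel over 0.047 m) and presses on each with more than 0.5 N by itself (all of step 2 and linear speed of each of left_rail, right_rail below 0.01 m/s and contact force between jaw and left_rail above 0.5 N and contact force between jaw and right_rail above 0.5 N); the robot touches nothing.
It fails at once if the left leg is lifted off the board or tipped (height (world z) of left_rail above 0.018 m or angle between left_rail's own z axis and vertical above 0.15 rad).
It fails at once if the right leg is lifted off the board or tipped (height (world z) of right_rail above 0.018 m or angle between right_rail's own z axis and vertical above 0.15 rad).
It fails at once if the glue stick is disturbed (distance of glue_stick from where it was at the start of the episode above 0.015 m).
It fails at once if the clip box is disturbed (distance of clip_box from where it was at the start of the episode above 0.015 m).
It fails at once if the eraser is disturbed (distance of eraser from where it was at the start of the episode above 0.015 m).
It also fails if it takes over 67 s, if anything falls off the work surface, if the arm or the gripper's body presses on something with over 40 N, if the wrist force passes 120 N, or if a joint passes its speed limit or range.

ROBOT

A 7-joint arm with a two-finger parallel gripper is mounted at the origin on a cart in front of the work surface, level with it; the furniture and walls round the work are solid. World frame = base frame: x ahead of the robot, y to its left, z up, the work surface at z = 0. Lengths are in mm, angles in rad, forces in N, time in s.
With the tool pointing down it reaches from about 400 to 900 mm from the base axis. Payload 5.6 kg.
Tool frame: the origin (TCP) lies midway between the tips of the shut fingers; the grasp point (between the pads) lies 19 mm behind it; z points along the fingers, y is the line along which they close (so a half turn about z gives the same grasp; the last joint's range is limited). The gripper opens to 92 mm and grips with 3 to 60 N. Pads are 20 mm wide; open, the fingers measure 128 mm over their backs; the gripper's body (75 mm by 189 mm) begins 69 mm behind the grasp point.
Start: joints at [1.087, 0.468, -0.012, 1.603, 0.006, 1.071, -0.056], TCP at [277.292, -587.893, 214.592] pointing down, gripper open.
Joint ranges: [-2.53, 2.53], [-0.31, 2.02], [-1.57, 1.55], [0.28, 2.44], [-1.29, 4.43], [0.15, 1.84], [-2.92, 2.92]. Speed limits (rad/s): [2.57, 2.57, 3.14, 3.14, 3.14, 3.14, 3.14].

INTERFACE

Orientations are given as a rotation vector (axis times angle).
In Python, from cell import robot, grip, kin, viewer gives the robot as it stands. Calls block until the motion is done:
- robot.movep(position, orientation): joint-space move of the TCP to a pose.
- robot.servo_line(position, feed=150, rotation=None): straight line of the TCP; rotation=None keeps the orientation; feed is the mean speed in mm/s.
- robot.goto_joints(angles): joint-space move.
- grip(opening, newtons=None): opening from 0.0 (shut) to 1.0 (fully open); newtons is the grip in N (None keeps the last); returns when the fingers have stopped.
- robot.hold(seconds).
- kin.ik(position, orientation): joint angles nearest the present ones, or None.
- robot.observe(): the state.
- viewer.read_camera(name): name is "scene" or "top" or "wrist"; returns the picture (480x640x3 uint8, red, green, blue); there is no depth.
- viewer.camera_info(name): a dict with "camera_matrix" (3x3 intrinsics, pixels), "k1" (the pictures are not rectified: a ray, as slopes to the right and down, at radius r is drawn at 1 + k1 r^2 times it, then the intrinsics apply), "R" (3x3) and "t" (3): a world point X has camera coordinates R X + t. Camera axes: x right, y down, z forward; pixel columns grow to the right and rows downward; lengths in mm; the calibration is good to about 2 mm. A picture is of the moment at which its call begins: read the wrist's pose just before it. camera_info takes no time and is no camera call; for the wrist camera it gives the pose at the moment of the call.
A pose or a line that the arm cannot do raises robot.IKError and nothing moves.
- robot.job_done(): hands the job in; it is judged then, once.
Trained networks look in the newest picture that a camera, given by its name, has taken for a name from the list of things; names that differ only in an ending like _2 or _b are one class to them, and where a whole thing is asked for, a point or a joint stands for the part that bears it (a point fixed in the world has none). Each returns a list of dicts, best first, with "confidence" (0 to 1); they miss things now and then, are a little off and sometimes report something else, mostly with a low value. They report only what shows in the picture. A call takes as long as a camera call.
- viewer.silhouettes(name, camera): "mask" (480x640 bool, what is visible of it).
- viewer.pinpoint(name, camera): "at" ([x, y, z] in mm, in the coordinates of the camera as it stood for that picture, good to about 4 mm: a listed point, or the origin of a listed thing).
The state is a dict: "t": time; "joints": joint angles; "joint_velocities": joint speeds; "joint_torque": joint torques, N m; "tcp_pos": TCP position; "tcp_rot": TCP orientation; "contact_force": force on the tool from outside, world axes, zero at the start; "wrist_torque": the same for the moment, N m; "grip_width": opening from 0.0 (shut) to 1.0 (fully open); "grip_force": force on a finger pad.
Only numpy, scipy, OpenCV 4.12 (cv2) and the standard library are available. Lean on these libraries where they do the work, as an engineer would, in place of code of your own. Each camera call takes 0.05 s, during which the arm holds its last target. There are 200 camera calls.

## Working session

There is one attempt and no reset: what is moved stays moved. The work goes in short steps, each a Python script; the robot and the scene stay as the last script left them, time stands still between calls to the robot, and variables do not carry over. Pictures are saved under pics/ and viewed, at most 10 in all, crops included, and the job is handed in when it is done.

```bash
mkdir -p pics; ls
cat > h.py <<'E'
import numpy as np, cv2
from cell import robot, grip, kin, viewer
def save(cam,fn):
    im=viewer.read_camera(cam); cv2.imwrite('pics/'+fn,im[:,:,::-1]); return im
def world(p,ci): return np.array(ci["R"]).T@(np.array(p)-np.array(ci["t"]))
def find(n,cam,ci):
    return [(round(d["confidence"],2),world(d["at"],ci).round(1).tolist()) for d in viewer.pinpoint(n,cam)[:2]]
def pix2w(u,v,z,ci):
    K=np.array(ci["camera_matrix"]);d=cv2.undistortPoints(np.array([[[u,v]]],float),K,np.zeros(4))[0,0]
    s=d.copy()
    for _ in range(20): s=d/(1+ci["k1"]*(s@s))
    R=np.array(ci["R"]);c=-R.T@np.array(ci["t"]);r=R.T@np.array([s[0],s[1],1.])
    return c+r*(z-c[2])/r[2]
def w2pix(X,ci):
    p=np.array(ci["R"])@np.array(X)+np.array(ci["t"]);s=p[:2]/p[2];s=s*(1+ci["k1"]*(s@s))
    K=np.array(ci["camera_matrix"]);return (K@[s[0],s[1],1])[:2]
E
python3 - <<'E'
from h import *
for c in ["top","scene"]:
    ci=viewer.camera_info(c);save(c,c+'1.png');print(c,(-np.array(ci["R"]).T@ci["t"]).round())
    for n in "jig left_rail right_rail left_rail_toe right_rail_toe left_rail_end right_rail_end jaw_back jaw glue_stick clip_box eraser".split(): print(n,find(n,c,ci))
s=robot.observe();print(s["tcp_rot"],s["t"])
E
```

```text
pics
top [ 422. -131.  898.]
jig [(0.79, [570.7, -116.7, -0.7])]
left_rail [(0.85, [499.2, -49.4, 12.6]), (0.72, [454.9, -0.8, 18.9])]
right_rail [(0.97, [485.9, -167.9, 15.8])]
left_rail_toe [(0.86, [537.0, -92.7, 14.7])]
right_rail_toe [(0.61, [546.7, -129.3, 11.6])]
left_rail_end [(0.72, [454.3, 4.6, 19.2])]
right_rail_end [(0.9, [433.5, -214.3, 26.4])]
jaw_back [(0.96, [445.0, -102.1, 29.6]), (0.52, [486.6, -169.1, 11.9])]
jaw [(0.75, [504.8, -112.9, 14.3])]
glue_stick [(0.63, [578.6, -28.7, 0.3])]
clip_box [(0.72, [521.7, -248.5, -0.4])]
eraser [(0.83, [461.3, -298.4, -1.4])]
scene [ 82. 189. 713.]
jig [(0.83, [579.5, -119.0, 2.6])]
left_rail [(0.95, [493.6, -45.0, 16.1])]
right_rail [(0.97, [492.8, -166.8, 13.3])]
left_rail_toe [(0.9, [537.1, -88.2, 12.5])]
right_rail_toe [(0.57, [553.3, -131.6, 15.1]), (0.21, [460.4, -296.7, 1.4])]
left_rail_end [(0.92, [460.5, 0.5, 24.3])]
right_rail_end [(0.92, [435.5, -212.3, 20.5])]
jaw_back [(0.73, [447.9, -102.2, 31.6]), (0.4, [581.4, -119.1, 3.9])]
jaw [(0.9, [507.3, -112.9, 14.9])]
glue_stick [(0.87, [578.8, -25.8, -1.0]), (0.51, [493.6, -44.4, 17.5])]
clip_box [(0.94, [520.9, -251.0, 2.3])]
eraser [(0.56, [460.4, -295.4, 1.6])]
[ 3.06555105e+00  6.86695488e-01 -3.37562389e-05] 1.3
```

View pics/top1.png

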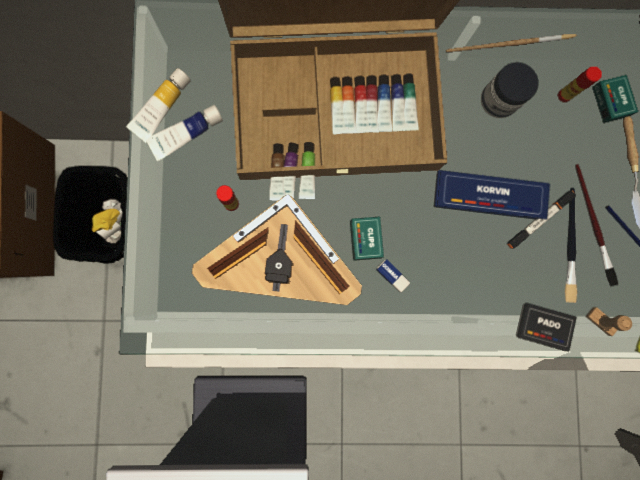

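View pics/scene1.png

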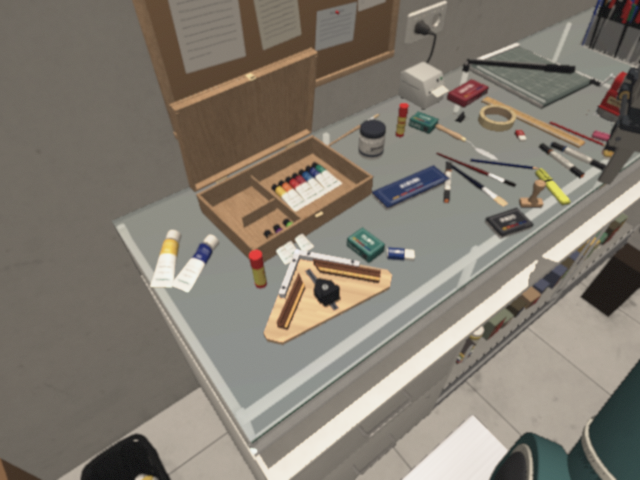

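The top view shows the jig corner near pixel (290,200) with the V opening downward. The legs are at (240,255) and (320,262), lying off their fences, and the jaw is at (279,262). Next is a close look with the wrist camera.

```bash
cat >> h.py <<'E'
from scipy.spatial.transform import Rotation as Ro
def down(yaw): return (Ro.from_euler('z',yaw)*Ro.from_euler('x',np.pi)).as_rotvec()   # tool x at angle yaw in world
NAMES="jig left_rail right_rail left_rail_toe right_rail_toe left_rail_end right_rail_end jaw_back jaw".split()
E
python3 - <<'E'
from h import *
ci=viewer.camera_info("wrist");s=robot.observe();print("cam in tool",(Ro.from_rotvec(s["tcp_rot"]).inv().apply(-np.array(ci["R"]).T@ci["t"]-s["tcp_pos"])).round(), Ro.from_rotvec(s["tcp_rot"]).as_matrix()[:,0].round(2), np.array(ci["R"])[2].round(2))
grip(0.0)
robot.movep([440,-110,250],down(0))
ci=viewer.camera_info("wrist");im=save("wrist","w1.png")
for n in NAMES: print(n,find(n,"wrist",ci))
print(robot.observe()["t"],ci["k1"],w2pix([575,-118,0],ci))
import json;json.dump({k:np.array(v).tolist() for k,v in ci.items()},open('ci1.json','w'))
E
```

```text
cam in tool [  70.   -2. -170.] [ 0.9   0.43 -0.  ] [-0.22 -0.11 -0.97]
jig [(0.82, [578.3, -114.2, -5.7])]
left_rail [(0.86, [491.0, -42.7, 11.8]), (0.51, [439.3, -211.7, 21.8])]
right_rail [(0.56, [490.1, -162.5, 7.2])]
left_rail_toe [(0.61, [536.8, -85.6, 9.9])]
right_rail_toe [(0.75, [549.1, -130.2, 12.9])]
left_rail_end [(0.78, [456.0, 2.8, 23.0]), (0.7, [459.9, -293.9, 1.9])]
right_rail_end [(0.62, [438.7, -211.8, 25.5])]
jaw_back [(0.7, [449.9, -106.2, 29.2])]
jaw [(0.94, [498.6, -111.0, 14.0])]
4.9833 -0.043682743169749454 [330.44060622  82.99264158]
```

View pics/w1.png

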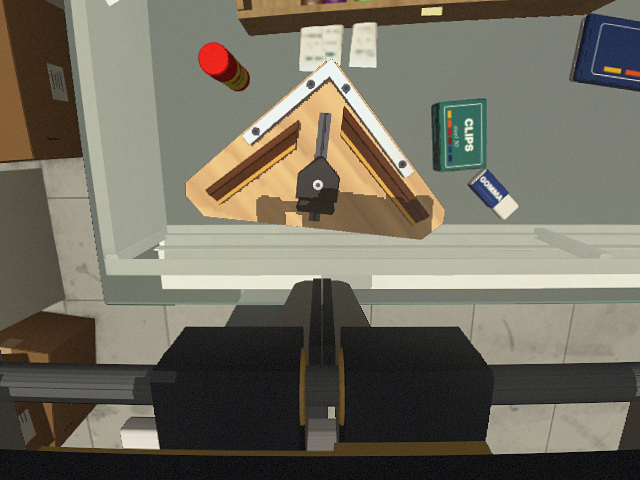

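The wrist view shows the corner at about (331,75), the left leg from (299,124) to (212,195), the right leg from (345,112) to (425,218), and the jaw at (318,185). I'll enlarge it to read off the edges.

Run:
```python
import cv2
im=cv2.imread('pics/w1.png')[50:245,180:450]
cv2.imwrite('pics/w1c.png',cv2.resize(im,None,fx=2.96,fy=2.96,interpolation=cv2.INTER_CUBIC))
```

```text
(no output)
```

View pics/w1c.png

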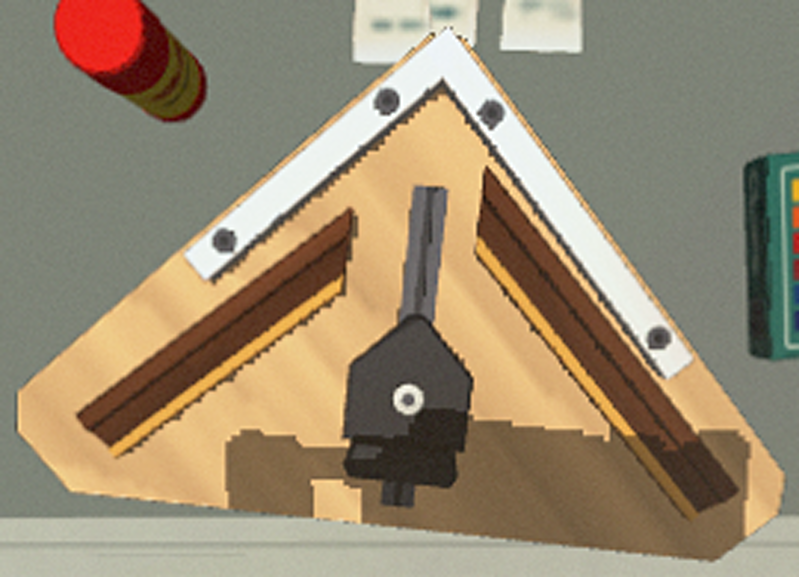

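Crop readings (z in brackets):
- **Fence inner corner (28):** (443,80), with fence ends at (209,280) and (668,378).
- **Left leg:** toe (352,208) and outer end (78,415) at z 32. Inner edge (343,290) to (115,456) at z 25.
- **Right leg:** toe (487,168), end (738,490), inner edge (477,242) to (692,518).

Run:
```python
from h import *
import json
ci={k:np.array(v) for k,v in json.load(open('ci1.json')).items()}
P=dict(corner=(443,80,28),lf=(209,280,28),rf=(668,378,28),lt=(352,208,32),le=(78,415,32),lei=(115,456,25),lmi=(343,290,25),rt=(487,168,32),re=(738,490,32),rei=(692,518,25),rmi=(477,242,25),jn=(416,316,34),pl=(345,478,52),pr=(455,487,52))
W={k:pix2w(a/2.96+180-.3,b/2.96+50-.3,z,ci)[:2] for k,(a,b,z) in P.items()}
for k,v in W.items(): print(k,v.round(1))
d=lambda a,b:(round(float(np.hypot(*(W[b]-W[a]))),1),round(float(np.degrees(np.arctan2(*(W[b]-W[a])[::-1]))),1))
for a,b in [('corner','lf'),('corner','rf'),('lt','le'),('lmi','lei'),('rt','re'),('rmi','rei'),('corner','jn'),('pl','pr')]: print(a,b,d(a,b))
```

```text
corner [ 576.3 -116.3]
lf [513.7 -38.1]
rf [ 480.9 -193.5]
lt [536.3 -86.6]
le [469.2   8.1]
lei [454.   -1.8]
lmi [510.2 -82.8]
rt [ 548.7 -130.6]
re [ 442.8 -219. ]
rei [ 431.5 -205.2]
rmi [ 525.8 -127.9]
jn [ 501.7 -107.5]
pl [450.4 -84.2]
pr [ 447.3 -120.2]
corner lf (100.3, 128.7)
corner rf (122.7, -141.0)
lt le (116.1, 125.3)
lmi lei (98.6, 124.7)
rt re (138.0, -140.2)
rmi rei (121.9, -140.6)
corner jn (75.1, 173.2)
pl pr (36.1, -94.8)
```

```bash
cat >> h.py <<'E'
C=np.array([576.3,-116.3]);A=np.radians(128.9)
EX=np.array([np.cos(A),np.sin(A)]);EY=np.array([-EX[1],EX[0]])
YL=A-np.pi      # tool x along -jig x  (pushes left leg's end / right leg sideways)
YR=A-np.pi/2    # tool x along -jig y
Z=17
def J(x,y,z): return np.r_[C+x*EX+y*EY,z]
def inj():
    p=robot.observe()["tcp_pos"];d=np.array(p[:2])-C;return np.array([d@EX,d@EY])
def enter(x,y,yaw,z=Z):
    robot.movep(J(x,y,85),down(yaw)); robot.servo_line(J(x,y,z),120)
def force(f0):
    f=np.array(robot.observe()["contact_force"])-f0;return np.array([f[:2]@EX,f[:2]@EY,f[2]])
def push(x,y,fmax=8,coarse=None,step=1.0,z=Z):
    """go to jig (x,y) from here in steps; stop if the horizontal force passes fmax; returns where and force"""
    f0=np.array(robot.observe()["contact_force"])
    if coarse is not None: robot.servo_line(J(*coarse,z),60)
    p=inj();q=np.array([x,y],float);n=max(1,int(np.ceil(np.linalg.norm(q-p)/step)))
    for i in range(1,n+1):
        robot.servo_line(J(*(p+(q-p)*i/n),z),25); f=force(f0)
        if np.hypot(*f[:2])>fmax: break
    return inj().round(1),f.round(1),round(robot.observe()["t"],1)
E
python3 - <<'E'
from h import *
# left leg end: mid end at jig (164,15) ; finger half thickness unknown ~10
enter(190,14,YL); f0=np.array(robot.observe()["contact_force"])
print(inj(),robot.observe()["t"])
for x in (180,174,165,150): 
    robot.servo_line(J(x,12,Z),60);print(x,force(f0).round(1),robot.observe()["t"])
robot.hold(.1);ci=viewer.camera_info("wrist");save("wrist","w2.png")
for n in ("left_rail_toe","left_rail_end"): print([( (np.array(w[:2])-C)@EX,(np.array(w[:2])-C)@EY) for c,w in find(n,"wrist",ci)])
E
```

```text
[189.67390144  13.6640224 ] 6.8917
180 [-0.6  1.  -1.8] 7.2083
174 [-0.8 -0.2 -2. ] 7.4583
165 [ 0.4 -1.  -1.5] 7.7583
150 [ 0.6 -0.1 -1.6] 8.1583
[]
[(np.float64(139.40548759806956), np.float64(15.751508738672158))]
```

View pics/w2.png

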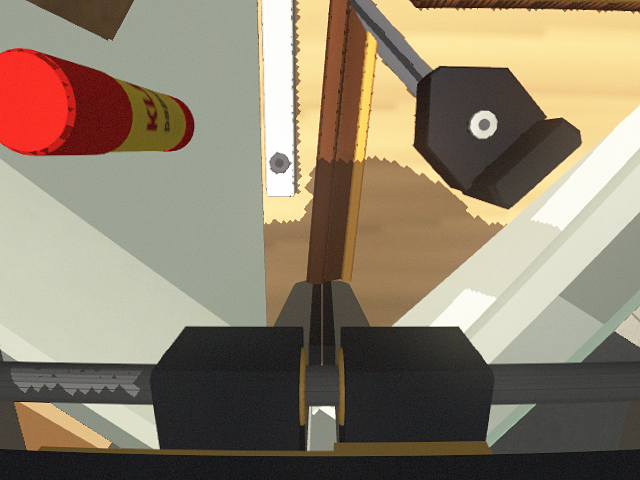

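The left leg is following the fingers with its end at about (330,280). It is still tilted slightly, with the toe away from the fence. I'll push sideways onto the fence here, where its centre is reachable, then finish from the end.

Run:
```python
from h import *
robot.servo_line(J(165,12,Z),150); robot.servo_line(J(165,12,85),200)
enter(118,53,YR)
print(push(92,24,fmax=6,coarse=(100,44),step=1.5))
p=inj();robot.servo_line(J(p[0]+15,p[1]+18,Z),120);robot.servo_line(J(p[0]+15,p[1]+18,90),200)
enter(165,10,YL)
print(push(118,10,fmax=7,coarse=(140,10)))
robot.hold(.1);ci=viewer.camera_info("wrist");save("wrist","w3.png")
print(push(118,10,fmax=7),robot.observe()["t"])
```

```text
(array([93.6, 30.7]), array([0.7, 8.4, 6.5]), 14.9)
(array([125.4,  10.3]), array([8.1, 0.4, 5.8]), 22.7)
(array([125. ,  10.4]), array([9.7, 0.1, 5.6]), 24.6) 24.6167
```

View pics/w3.png

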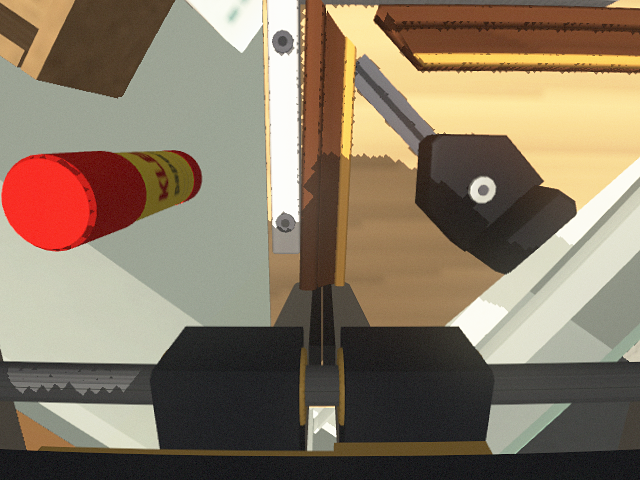

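The left leg is flush on its fence and home. Now the same for the right leg.

Run:
```python
from h import *
robot.servo_line(J(140,10,Z),150); robot.servo_line(J(140,10,90),250)
enter(15,197,YR)
robot.servo_line(J(13,160,Z),70)
robot.servo_line(J(13,172,Z),150); robot.servo_line(J(13,172,85),250)
enter(53,118,YL)
print(push(24,92,fmax=6,coarse=(38,95),step=1.5))
p=inj();robot.servo_line(J(p[0]+18,p[1]+15,Z),150);robot.servo_line(J(p[0]+18,p[1]+15,90),250)
enter(10,185,YR)
print(push(10,140,fmax=7,coarse=(10,157),step=1.5))
robot.servo_line(J(10,165,Z),200); robot.servo_line(J(10,165,90),250)
robot.movep([430,-110,250],down(0))
ci=viewer.camera_info("wrist");save("wrist","w4.png")
for n in ("left_rail_toe","right_rail_toe","left_rail_end","right_rail_end","jaw_back","jaw"): print(n,[(c,round((np.array(w[:2])-C)@EX,1),round((np.array(w[:2])-C)@EY,1)) for c,w in find(n,"wrist",ci)])
print(robot.observe()["t"])
import json;json.dump({k:np.array(v).tolist() for k,v in ci.items()},open('ci4.json','w'))
im=cv2.imread('pics/w4.png');cv2.imwrite('pics/w4c.png',cv2.resize(im[40:245,170:450],None,fx=2.8,fy=2.8,interpolation=cv2.INTER_CUBIC))
```

```text
(array([28.9, 93. ]), array([6.8, 0.4, 3.2]), 33.7)
(array([ 10.1, 151. ]), array([0.7, 7.6, 6.5]), 38.7)
left_rail_toe []
right_rail_toe [(0.58, np.float64(-0.5), np.float64(1.1)), (0.43, np.float64(53.9), np.float64(50.8))]
left_rail_end [(0.58, np.float64(117.0), np.float64(11.4))]
right_rail_end [(0.66, np.float64(10.6), np.float64(139.5))]
jaw_back [(0.83, np.float64(85.0), np.float64(89.2))]
jaw [(0.84, np.float64(50.1), np.float64(53.2))]
40.5167
```

View pics/w4c.png

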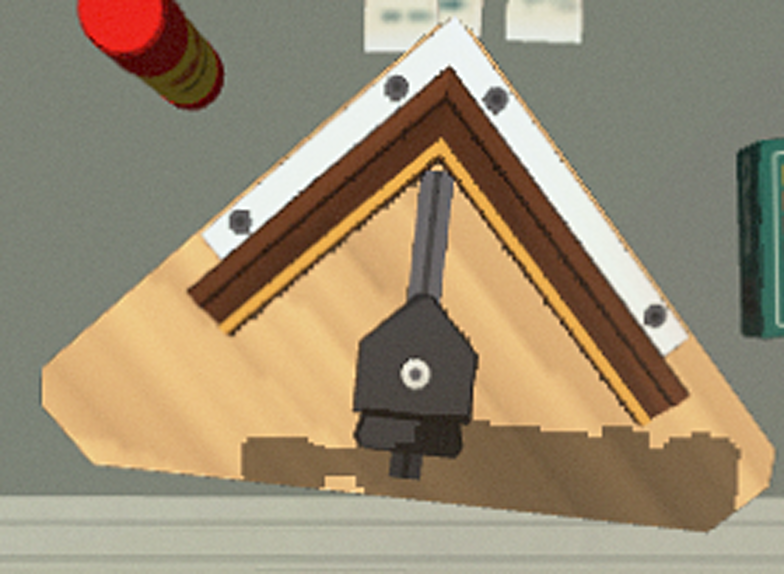

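Both legs are home and their mitres meet at crop (445,110), with the jaw clear of them. Now I'll push the jaw.

Run:
```python
from h import *
r=np.sqrt(.5);D=lambda d:(d*r,d*r)
yaw=A+np.pi/4-np.pi
robot.movep(J(*D(156),95),down(yaw)); robot.servo_line(J(*D(156),28),150)
f0=np.array(robot.observe()["contact_force"])
robot.servo_line(J(*D(97),28),50); print(force(f0).round(1),robot.observe()["t"])
d=97
while d>82:
    d-=.7; robot.servo_line(J(*D(d),28),20); f=force(f0); n=float(np.hypot(*f[:2])); print(round(d,1),round(float(np.hypot(*inj())),1),round(n,1))
    if n>28: break
robot.hold(.3); print(force(f0).round(1))
robot.servo_line(J(*D(125),28),80); robot.servo_line(J(*D(125),95),200)
robot.movep([430,-110,250],down(0))
ci=viewer.camera_info("wrist");save("wrist","w5.png")
for n in ("left_rail_toe","right_rail_toe","left_rail_end","right_rail_end","jaw_back","jaw"): print(n,[(c,round((np.array(w[:2])-C)@EX,1),round((np.array(w[:2])-C)@EY,1)) for c,w in find(n,"wrist",ci)])
print(robot.observe()["t"])
im=cv2.imread('pics/w5.png');cv2.imwrite('pics/w5c.png',cv2.resize(im[40:245,170:450],None,fx=2.8,fy=2.8,interpolation=cv2.INTER_CUBIC))
```

```text
[2.1 3.3 1.7] 43.1167
96.3 98.2 4.6
95.6 97.6 3.4
94.9 96.9 4.7
94.2 96.2 4.0
93.5 95.5 4.1
92.8 94.8 4.4
92.1 94.2 4.6
91.4 94.1 7.0
90.7 94.1 7.8
90.0 94.1 10.5
89.3 94.1 10.7
88.6 94.2 12.0
87.9 94.1 13.1
87.2 94.2 15.1
86.5 94.1 16.0
85.8 94.2 18.5
85.1 94.2 19.8
84.4 94.1 20.7
83.7 94.2 22.0
83.0 94.2 23.9
82.3 94.2 24.9
81.6 94.2 27.4
[18.6 17.8 18.1]
left_rail_toe [(0.85, np.float64(1.8), np.float64(0.8))]
right_rail_toe [(0.91, np.float64(3.4), np.float64(-0.1))]
left_rail_end [(0.59, np.float64(120.6), np.float64(10.6))]
right_rail_end [(0.96, np.float64(13.5), np.float64(135.6))]
jaw_back [(0.86, np.float64(54.4), np.float64(60.7))]
jaw [(0.81, np.float64(18.5), np.float64(19.6))]
51.1167
```

View pics/w5c.png

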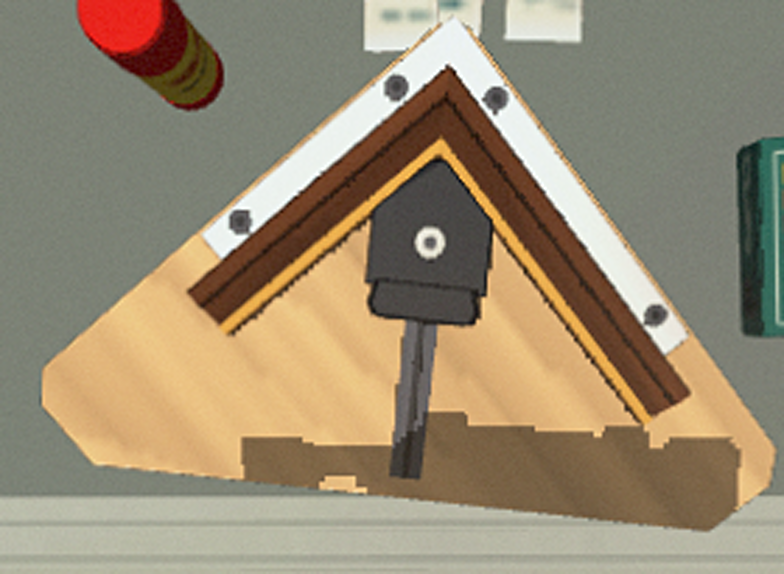

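The jaw stopped hard at 94 mm and its nose bears on both legs at crop (440,165). Nothing else has moved, so I'm handing in.

```bash
python3 -c "
from h import *
print(robot.job_done())"
```

```text
the job is handed in; nothing more can be done
None
```

The job is handed in (no verdict came back): in the last picture both legs lie along their fences with their tips in the corner and the jaw seated against them, after it stopped hard under about 25 N; its pressure on each leg after release was not measured, and the bystanders appear undisturbed.

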